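# Pack out the gel cassette clamp with spacers and hold it tight

## Robot

A 7-joint arm with a two-finger parallel gripper is mounted at the origin on a cart in front of the work surface, level with it; the furniture and walls round the work are solid. World frame = base frame: x ahead of the robot, y to its left, z up, the work surface at z = 0. Lengths are in m, angles in rad, forces in N, time in s.
With the tool pointing down it reaches from about 0.425 to 0.875 m from the base axis. Payload 4.7 kg.
Tool frame: the origin (TCP) lies between the finger pads, 19 mm behind the fingertips; this is the grasp point; z points along the fingers, y is the direction in which the jaws open and shut (so a half turn about z gives the same grasp; the last joint's range is limited). The gripper opens to 87 mm and grips with 3 to 60 N. Pads are 19 mm wide; open, the fingers measure 117 mm over their backs; the gripper's body (75 mm by 190 mm) begins 51 mm behind the grasp point.
Start: joints at [1.124, 0.321, -0.07, 1.45, 0.023, 1.371, -0.057], TCP at [0.289, -0.582, 0.241] pointing down, gripper open.
Joint ranges: [-2.86, 2.86], [-0.3, 2.09], [-1.38, 1.24], [0.06, 2.45], [-1.56, 4.7], [0.09, 2.05], [-2.69, 2.69]. Speed limits (rad/s): [2.57, 2.57, 3.14, 3.14, 3.14, 3.14, 3.14].

## Interface

Orientations are given as a rotation vector (axis times angle).
In Python, from bench import ctrl, imaging, close_job, finder gives the robot as it stands. The module is installed in compiled form; this text tells all that it offers.
- The arm moves only by the shell command python3 -m jog 'ROWS' [FORCE]. ROWS is JSON, a list that holds one entry, the list of rows, each a list of 7 numbers: the shift along the tool's x, y, z in cm, then the turn, a rotation vector about the tool's x, y, z in degrees, then the finger opening in cm, from 0 to 8.7. In form: [[[dx, dy, dz, ax, ay, az, claw], ...]]. A call has 1 to 12 rows; each row shifts and turns the commanded pose from where the row before left it, along the tool's axes as they then stand; what a row does not reach is not made up. A row lasts 1/10 s, in which the tool goes at most 50 mm and 8.59 degrees, less where a joint would pass 70% of its speed; a pose out of reach is approached as far as the arm can. A call is refused whole if a number of a shift passes 5 or a number of a turn 8.59, either way. A call with a gripper value outside its range is refused whole. The fingers move at their own pace and stop on an object; FORCE is the grip in N (left out, the last holds). Time passes only in rows, so rows that do not move let the fingers close. It gives the time, the measured TCP pose, the force and the opening at its end, in the units of the state.
- ctrl.get_state(): the state, without advancing time (a new reading comes with each control period).
- imaging.get_image(name): name is "scene" or "top" or "wrist"; returns a dict with "frame" (384x512x3 uint8, red, green, blue), "intrinsics" (3x3 intrinsics, pixels), "pose" (4x4, takes a point from camera to world coordinates). Camera axes: x right, y down, z forward; pixel columns grow to the right and rows downward; lengths in m; the calibration is good to about 2 mm. A picture is of the moment at which its call begins. There is no depth.
- close_job(): hands the job in, once; it reports no verdict.
Trained networks look in the newest picture that a camera, given by its name, has taken for a name from the list of things; names that differ only in an ending like _2 or _b are one class to them, and where a whole thing is asked for, a point or a joint stands for the part that bears it (a point fixed in the world has none). Each returns a list of dicts, best first, with "conf" (0 to 1); they miss things now and then, are a little off and sometimes report something else, mostly with a low value. They report only what shows in the picture. A call takes as long as a camera call. They do not tell look-alikes from the thing itself.
- finder.trace(label, camera): "region" (384x512 bool, what is visible of it) and "point" ([row, column] as shares, 0 to 1, of the picture: columns of its width, rows of its height, amid what is visible of it).
- finder.spot_point(label, camera): "point" ([row, column] as shares, 0 to 1, of the picture: columns of its width, rows of its height: a listed point, or the origin of a listed thing).
The state is a dict: "time": time; "joint_positions": joint angles; "qd": joint speeds; "joint_torque": joint torques, N m; "position": TCP position; "tool_rot": TCP orientation; "ft_force": force on the tool from outside, world axes, zero at the start; "torque": the same for the moment, N m; "grip_width": opening from 0.0 (shut) to 1.0 (fully open).
Only numpy, scipy, OpenCV 4.12 (cv2) and the standard library are available. Lean on these libraries where they do the work, as an engineer would, in place of code of your own. Each camera call takes 0.05 s, during which the arm holds its last target. There are 200 camera calls.

## Task

The gap in the clamping stand, between its sliding pressure plate and the glass gel cassette, is too wide for the plate to close with the one spacer in it: take more spacers one at a time from the spacer rack and stand them upright in the gap, side by side, until the plate, pushed by its post, presses the stack firmly against the cassette before it runs into its own end stop. The plate springs back when let go, so finish while still holding it pushed against the stack, firmly but without crushing the glass; leave the spacers you do not need in the rack and do not shove the other things on the bench about.

Things in the scene. Friction and masses are not known exactly. Their poses are not given: they have to be found in the camera images.
- stand: Fixed clamping stand, aluminium base 190 x 104 mm. Origin under the base on its centre line; +x = clamping direction (from plate to cassette), z up. Spacers stand on the base's top, 12 mm above the origin, between two guide strips 10 mm high, 76 mm apart inside. A fixed bearing block 45 mm high stands behind the plate at x = -103 to -89 mm.
- plate (a joint): Travel in m of the grey pressure plate (16 mm thick, 70 mm wide, top 71 mm over the bench) along the stand's +x: 0 = fully back, held by a spring (2 N, rising to 4 N), 0.034 = end stop. Front face at stand x = -40 mm + travel. If a push carries it to 0.034 the stack is too thin: add a spacer. Firm resistance before that is the stack closing: then 10 to 20 N holds it.
- post (a point): Middle of the round upright steel post on top of the pressure plate, diameter 24 mm, 40 mm high (about 20 mm above the plate's top, 92 mm above the bench). Grip it from above, or push it along the stand's +x. It rides with the plate, 8 mm behind the plate's front face.
- stop: Fixed back stop with a glass gel cassette (12 mm thick) on its front. Origin at the foot of the cassette's front face on the base's top, on the centre line; x as the stand's. 60 mm high, as a spacer's shoulders. The gap from this face to the plate fully back varies from 50 to 72 mm: one spacer stands in it already, one or two more are needed; leave 15 mm or more unfilled.
- rack: Fixed white spacer rack, 122 x 94 mm, with four slots 20 mm wide and 26 mm apart along its x. Origin under its centre. The slot floor is 6 mm above the origin; dividers are 32 mm and side walls 40 mm high.
- spacer1: Loose grey plastic spacer, one of four alike, 90 g: plate 14 mm thick (x), 70 mm wide (y), 60 mm high, with a lifting tab 30 mm wide (y), 14 mm thick, 35 mm high on the middle of its top edge. Origin at the centre of its underside, z up. Starts in slot 1 of the rack, counted along its +x. Grip the tab across its 30 mm, tool centre 83 mm above the origin (clears the shoulders).
- spacer2: Loose grey plastic spacer, one of four alike, 90 g: plate 14 mm thick (x), 70 mm wide (y), 60 mm high, with a lifting tab 30 mm wide (y), 14 mm thick, 35 mm high on the middle of its top edge. Origin at the centre of its underside, z up. Starts in slot 2 of the rack, counted along its +x. Grip the tab across its 30 mm, tool centre 83 mm above the origin (clears the shoulders).
- spacer3: Loose grey plastic spacer, one of four alike, 90 g: plate 14 mm thick (x), 70 mm wide (y), 60 mm high, with a lifting tab 30 mm wide (y), 14 mm thick, 35 mm high on the middle of its top edge. Origin at the centre of its underside, z up. Starts in slot 3 of the rack, counted along its +x. Grip the tab across its 30 mm, tool centre 83 mm above the origin (clears the shoulders).
- spacer4: Loose grey plastic spacer, one of four alike, 90 g: plate 14 mm thick (x), 70 mm wide (y), 60 mm high, with a lifting tab 30 mm wide (y), 14 mm thick, 35 mm high on the middle of its top edge. Origin at the centre of its underside, z up. Starts in the gap, close to the cassette. Grip the tab across its 30 mm, tool centre 83 mm above the origin (clears the shoulders).
- timer_box: Bystander: white digital timer, 68 x 62 x 18 mm, loose on the bench.
- tape: Bystander: roll of masking tape, 85 mm across, 19 mm high, loose on the bench.
- bottle_amber: Bystander: amber glass bottle, 48 mm across, 95 mm high, loose on the bench.
Not all that is in view belongs to the job. Leave any red look-alike of the spacer1 alone.

How it is judged:
By the outcome, as a careful person would: the job done as asked, in the order asked, and still so for the second after the job is handed in, while the arm keeps its last pose, push and grip.
It also fails if it takes over 72 s, if anything falls off the work surface, if the arm or the gripper's body presses on something with over 40 N, if the wrist force passes 120 N, or if a joint passes its speed limit or range.

## Working session

There is one attempt and no reset: what is moved stays moved. The work goes in short steps, Python scripts to look and compute and a shell command to move; the robot and the scene stay as the last step left them, time stands still between calls to the robot, and variables do not carry over. Pictures are saved under pics/ and viewed, about 8 in all and at most 12, crops included, and the job is handed in when it is done.

```bash
mkdir -p pics
cat > h.py <<'E'
import numpy as np, cv2
from bench import ctrl, imaging, finder
def snap(c,fn=None):
    im=imaging.get_image(c)
    if fn: cv2.imwrite('pics/'+fn,im['frame'][:,:,::-1])
    return im
def ray(im,p,z):
    K=im['intrinsics'];T=im['pose'];u=p[1]*512;v=p[0]*384
    d=T[:3,:3]@np.linalg.solve(K,[u,v,1]);o=T[:3,3]
    return o+d*(z-o[2])/d[2]
def proj(im,P):
    T=np.linalg.inv(im['pose']);q=im['intrinsics']@(T[:3,:3]@np.array(P)+T[:3,3]);return q[:2]/q[2]
E
python3 - <<'E'
from h import *
s=ctrl.get_state();print({k:np.round(v,3) for k,v in s.items()})
Z={'stand':0,'post':.092,'stop':.012,'rack':0,'spacer1':.006,'timer_box':0,'tape':0,'bottle_amber':0}
for c in('scene','top'):
    im=snap(c,c+'1.png');print(c,np.round(im['pose'],3).tolist())
    for n in Z:
        for r in finder.spot_point(n,c)[:5]:
            print(n,round(r['conf'],2),np.round(np.array(r['point'])*[384,512]),np.round(ray(im,r['point'],Z[n]),3))
E
```

```text
{'time': np.float64(0.0), 'joint_positions': array([ 1.124,  0.322, -0.07 ,  1.452,  0.023,  1.371, -0.057]), 'qd': array([ 0.001,  0.001,  0.002,  0.001, -0.001, -0.001, -0.   ]), 'joint_torque': array([-0.0000e+00, -4.9129e+01, -4.0400e-01, -3.1252e+01, -6.4000e-02,
        4.4000e-02,  0.0000e+00]), 'position': array([ 0.289, -0.582,  0.24 ]), 'tool_rot': array([-3.057e+00, -7.170e-01,  1.000e-03]), 'ft_force': array([ 0.135, -0.557,  0.266]), 'torque': array([-0.033,  0.054,  0.042]), 'grip_width': np.float64(1.007)}
scene [[-0.856, -0.201, 0.477, 0.086], [-0.517, 0.373, -0.77, 0.79], [-0.023, -0.906, -0.423, 0.522], [0.0, 0.0, 0.0, 1.0]]
stand 0.87 [275. 223.] [0.522 0.224 0.   ]
post 0.67 [243. 236.] [0.482 0.228 0.092]
stop 0.91 [268. 220.] [0.531 0.221 0.012]
rack 0.92 [195. 289.] [ 0.576 -0.183  0.   ]
spacer1 0.97 [178. 309.] [ 0.571 -0.31   0.006]
spacer1 0.77 [267. 218.] [0.541 0.213 0.006]
spacer1 0.76 [203. 333.] [ 0.441 -0.182  0.006]
spacer1 0.76 [187. 253.] [ 0.686 -0.166  0.006]
spacer1 0.67 [196. 299.] [ 0.539 -0.176  0.006]
timer_box 0.85 [237. 297.] [0.453 0.014 0.   ]
tape 0.96 [219. 237.] [0.627 0.013 0.   ]
bottle_amber 0.27 [266. 221.] [0.543 0.202 0.   ]
top [[0.031, -0.995, 0.095, 0.489], [-0.999, -0.032, -0.012, -0.028], [0.015, -0.095, -0.995, 1.019], [0.0, 0.0, 0.0, 1.0]]
stand 0.69 [224. 145.] [0.522 0.226 0.   ]
post 0.56 [244. 128.] [0.475 0.237 0.092]
stop 0.73 [219. 148.] [0.535 0.216 0.012]
spacer1 0.88 [200. 318.] [ 0.594 -0.191  0.006]
spacer1 0.87 [212. 369.] [ 0.57  -0.315  0.006]
spacer1 0.86 [258. 317.] [ 0.454 -0.189  0.006]
spacer1 0.76 [213. 318.] [ 0.563 -0.19   0.006]
spacer1 0.71 [224. 145.] [0.522 0.223 0.006]
timer_box 0.67 [256. 232.] [0.454 0.012 0.   ]
tape 0.57 [179. 238.] [0.641 0.006 0.   ]
tape 0.34 [210. 317.] [ 0.57  -0.188  0.   ]
bottle_amber 0.79 [139. 266.] [ 0.743 -0.061  0.   ]
```

```bash
python3 -c "
import cv2
a=cv2.imread('pics/top1.png')
cv2.imwrite('pics/top1c.png',cv2.resize(a[130:310,80:400],None,fx=2.5,fy=2.5,interpolation=2))"
```

```text
(no output)
```

View pics/top1c.png

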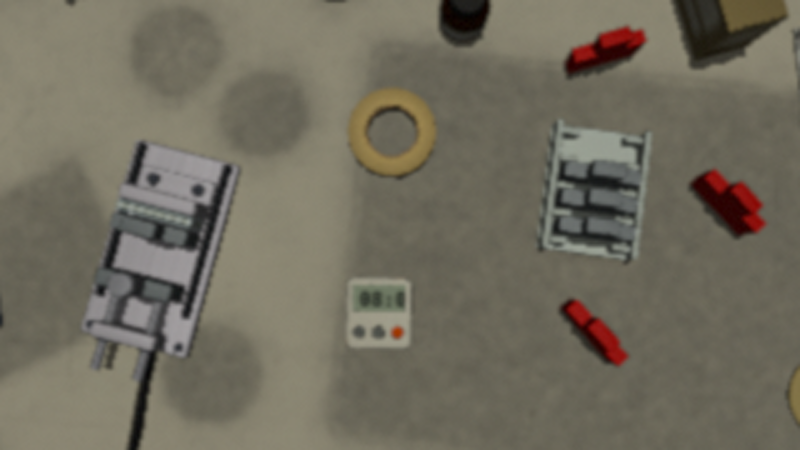

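View pics/scene1.png

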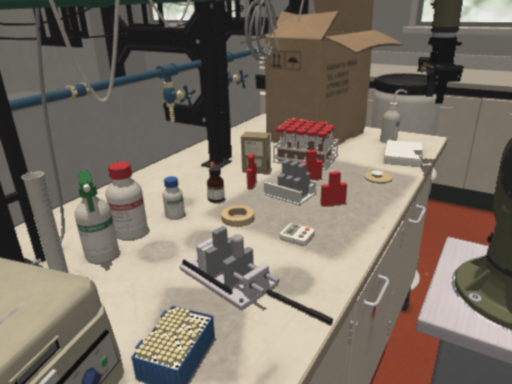

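Top crop: rack at about (597,190) with grey spacers in three lower slots, far slot empty, so rack +x is roughly world +x at about −7°. There are red look-alikes around it. The stand is at about (160,250), pointing up-right in the picture, with its plate and post at the lower end. I'll move over the rack and use the wrist camera.

```bash
cat >> h.py <<'E'
from scipy.spatial.transform import Rotation as R
def plan(P,yaw,tilt=True):
    """tool-frame shift (cm) and turn (deg) to reach P with tool x at world yaw (deg), pointing down"""
    s=ctrl.get_state();C=R.from_rotvec(s['tool_rot'])
    best=None
    for y in(yaw,yaw+180):
        G=R.from_euler('z',y,degrees=True)*R.from_euler('x',180,degrees=True)
        r=np.degrees((C.inv()*G).as_rotvec())
        if best is None or np.linalg.norm(r)<np.linalg.norm(best): best=r
    d=C.inv().apply(np.array(P)-s['position'])*100
    x=C.as_matrix()[:,0]
    print('t',round(float(s['time']),2),'pos',np.round(s['position'],4),'yaw',round(np.degrees(np.arctan2(x[1],x[0])),2),'F',np.round(s['ft_force'],1),'w',round(s['grip_width']*87,1))
    print('shift cm',np.round(d,2),'turn deg',np.round(best,2))
E
python3 -c "
from h import *
plan([.56,-.19,.27],-7)"
```

```text
t 0.9 pos [ 0.289  -0.5822  0.2413] yaw 26.4 F [-0.7  0.3  0.5] w 86.9
shift cm [ 41.71 -23.08  -2.87] turn deg [1.00e-02 0.00e+00 3.34e+01]
```

```bash
python3 -m jog '[[[4,-2.2,-0.3,0,0,0,8],[4,-2.2,-0.3,0,0,0,8],[4,-2.2,-0.3,0,0,0,8],[4,-2.2,-0.3,0,0,0,8],[4,-2.2,-0.3,0,0,0,8],[4,-2.2,-0.3,0,0,0,8],[4,-2.2,-0.3,0,0,0,8],[4,-2.2,-0.3,0,0,0,8],[4,-2.2,-0.3,0,0,0,8],[4,-2.2,-0.3,0,0,0,8]]]'
python3 -m jog '[[[0,0,0,0,0,8.4,8],[0,0,0,0,0,8.4,8],[0,0,0,0,0,8.4,8],[0,0,0,0,0,8.4,8],[0,0,0,0,0,0,8],[0,0,0,0,0,0,8]]]'
python3 - <<'E'
from h import *
plan([.56,-.19,.27],-7)
im=snap('wrist','w1.png');print(np.round(im['pose'],3))
for n,z in(('rack',0),('spacer1',.006)):
    for r in finder.spot_point(n,'wrist')[:5]:
        print(n,round(r['conf'],2),np.round(np.array(r['point'])*[384,512]),np.round(ray(im,r['point'],z),4))
E
```

```text
time: 1.9
position: [0.5503, -0.2058, 0.2717]
tool_rot: [3.058, 0.717, 0.001]
ft_force: [1.7, -0.4, -0.6]
grip_width: 0.919
time: 2.5
position: [0.5495, -0.2073, 0.2713]
tool_rot: [3.136, -0.192, 0.0]
ft_force: [-0.8, 0.2, 0.0]
grip_width: 0.918
t 2.5 pos [ 0.5495 -0.2073  0.2713] yaw -6.99 F [-0.8  0.2  0. ] w 79.9
shift cm [ 0.84 -1.84  0.13] turn deg [ 0.01 -0.    0.01]
[[-0.122 -0.96  -0.253  0.62 ]
 [-0.993  0.118  0.032 -0.216]
 [-0.     0.255 -0.967  0.415]
 [ 0.     0.     0.     1.   ]]
rack 0.88 [149. 242.] [ 0.5819 -0.185   0.    ]
spacer1 0.81 [157. 240.] [ 0.5707 -0.1815  0.006 ]
spacer1 0.8 [149. 325.] [ 0.5666 -0.3095  0.006 ]
spacer1 0.76 [ 55. 233.] [ 0.7123 -0.1907  0.006 ]
spacer1 0.67 [175. 242.] [ 0.5419 -0.1796  0.006 ]
spacer1 0.65 [143. 241.] [ 0.5914 -0.1859  0.006 ]
```

View pics/w1.png

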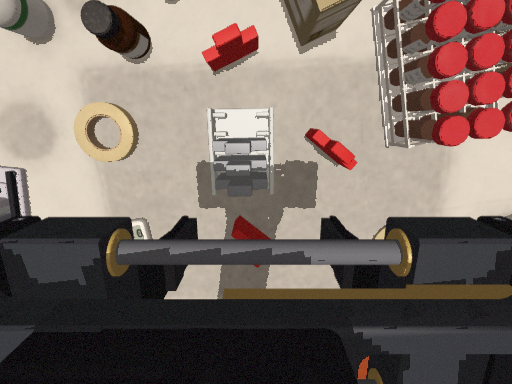

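The wrist view shows the rack at (240,150) with the spacers at rows about 143, 157 and 175. I'll overlay the model to check the fit.

```bash
cat >> h.py <<'E'
def overlay(im,fn,boxes,crop,k):
    """boxes: (origin xy, yaw deg, x0,x1,y0,y1,z, color)"""
    x0,x1,y0,y1=crop
    a=cv2.resize(im['frame'][y0:y1,x0:x1,::-1],None,fx=k,fy=k,interpolation=2).copy()
    for o,yw,p,q,r,s,z,c in boxes:
        M=R.from_euler('z',yw,degrees=True)
        pts=[(proj(im,M.apply([u,v,z])+[o[0],o[1],0])-[x0,y0]+.5)*k for u,v in((p,r),(q,r),(q,s),(p,s))]
        cv2.polylines(a,[np.int32(np.round(pts))],True,c,1)
    cv2.imwrite('pics/'+fn,a)
E
python3 - <<'E'
from h import *
im=snap('wrist')
o=(.5805,-.1845);y=-7
B=[(o,y,-.061,.061,-.047,.047,.0,(0,255,255)),(o,y,-.061,.061,-.047,.047,.04,(0,255,0))]
for i in range(3):
    c=-.039+.026*i
    B+=[(o,y,c-.007,c+.007,-.015,.015,.101,(0,0,255)),(o,y,c-.007,c+.007,-.035,.035,.066,(255,0,0))]
overlay(im,'w1o.png',B,(190,290,90,210),5)
E
```

```text
(no output)
```

View pics/w1o.png

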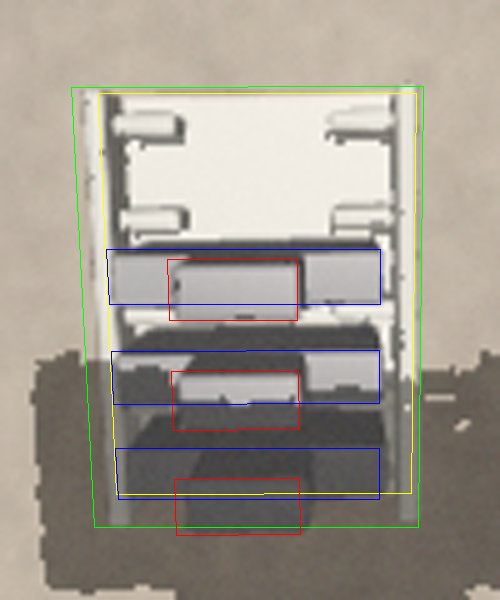

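The overlay fits, apart from a shift of about 1.2 mm toward −y, and the yaw is about −6.5°. Spacer 3 is therefore at about (0.5934, −0.1872).

```bash
python3 -c "
from h import *
plan([.5934,-.1872,.089],-6.5)"
```

```text
t 2.7 pos [ 0.5494 -0.2073  0.2713] yaw -7.12 F [-0.3 -0.  -0. ] w 80.1
shift cm [ 4.11 -2.55 18.23] turn deg [ 0.   -0.   -0.62]
```

```bash
python3 -m jog '[[[2.05,-1.27,0,0,0,-0.3,8],[2.05,-1.27,0,0,0,-0.3,8],[0,0,4,0,0,0,7],[0,0,4,0,0,0,6],[0,0,3.5,0,0,0,6],[0,0,2.5,0,0,0,6],[0,0,2,0,0,0,6],[0,0,1.2,0,0,0,6],[0,0,1,0,0,0,6],[0,0,0,0,0,0,6],[0,0,0,0,0,0,6]]]' 25
python3 - <<'E'
from h import *
plan([.5934,-.1872,.089],-6.5)
im=snap('wrist','w2.png')
E
```

```text
time: 3.8
position: [0.5939, -0.1873, 0.0901]
tool_rot: [3.136, -0.18, 0.002]
ft_force: [0.2, 0.1, 0.5]
grip_width: 0.691
t 3.8 pos [ 0.5939 -0.1873  0.0901] yaw -6.59 F [0.2 0.1 0.5] w 60.2
shift cm [-0.05 -0.    0.11] turn deg [ 0.02 -0.07 -0.09]
```

```bash
python3 -m jog '[[[0,0,0.1,0,0,0,2],[0,0,0,0,0,0,2],[0,0,0,0,0,0,2],[0,0,0,0,0,0,2],[0,0,0,0,0,0,2],[0,0,0,0,0,0,2]]]' 25
python3 -m jog '[[[0,0,-0.5,0,0,0,2],[0,0,-1,0,0,0,2],[0,0,-2,0,0,0,2],[0,0,-2,0,0,0,2],[0,0,-3,0,0,0,2],[0,0,-3,0,0,0,2],[0,0,-3,0,0,0,2],[0,0,-2,0,0,0,2],[0,0,-1,0,0,0,2],[0,0,0,0,0,0,2]]]'
python3 -c "
from h import *
plan([.46,.16,.265],-13)"
```

```text
time: 4.45
position: [0.5933, -0.1872, 0.0883]
tool_rot: [3.136, -0.181, 0.0]
ft_force: [0.4, -0.1, -0.1]
grip_width: 0.344
time: 5.45
position: [0.594, -0.1872, 0.2652]
tool_rot: [3.135, -0.181, 0.005]
ft_force: [0.2, -0.3, -1.4]
grip_width: 0.341
t 5.45 pos [ 0.594  -0.1872  0.2652] yaw -6.59 F [ 0.2 -0.3 -1.4] w 29.7
shift cm [-17.3  -32.95  -0.06] turn deg [ 0.03 -0.18  6.41]
```

```bash
python3 -m jog '[[[-1,-2,0,0,0,0,2],[-2,-3.8,0,0,0,0,2],[-2,-3.8,0,0,0,0,2],[-2,-3.8,0,0,0,0,2],[-2,-3.8,0,0,0,0,2],[-2,-3.8,0,0,0,0,2],[-2,-3.8,0,0,0,0,2],[-2,-3.8,0,0,0,0,2],[-2,-3.8,0,0,0,2,2],[-2,-3.8,0,0,0,3,2],[-1.5,-3,0,0,0,3,2],[-0.7,-1.2,0,0,0,0,2]]]'
python3 -m jog '[[[0,0,0,0,0,0,2],[0,0,0,0,0,0,2],[0,0,0,0,0,0,2]]]'
python3 - <<'E'
from h import *
plan([.43,.24,.265],-15)
im=snap('wrist','w3.png')
for n,z in(('stand',0),('post',.092),('stop',.012),('spacer1',.012)):
    for r in finder.spot_point(n,'wrist')[:3]:
        print(n,round(r['conf'],2),np.round(np.array(r['point'])*[384,512]),np.round(ray(im,r['point'],z),4))
o=(.522,.225);y=-15;c=.025
B=[(o,y,-.095,.095,-.052,.052,.012,(0,255,255)),(o,y,-.056,-.04,-.035,.035,.071,(0,255,0)),
 (o,y,-.103,-.089,-.035,.035,.045,(255,255,0)),(o,y,c-.007,c+.007,-.015,.015,.107,(0,0,255)),(o,y,c-.007,c+.007,-.035,.035,.072,(255,0,0))]
overlay(im,'w3o.png',B,(130,370,20,220),3)
E
```

```text
time: 6.65
position: [0.4324, 0.2443, 0.2621]
tool_rot: [-3.117, 0.392, 0.003]
ft_force: [-0.4, 0.2, -0.9]
grip_width: 0.34
time: 6.95
position: [0.4356, 0.2387, 0.2625]
tool_rot: [3.114, -0.403, -0.001]
ft_force: [1.2, 0.3, -0.7]
grip_width: 0.344
t 6.95 pos [0.4356 0.2387 0.2625] yaw -14.74 F [ 1.2  0.3 -0.7] w 30.0
shift cm [-0.57  0.02 -0.25] turn deg [0.08 0.04 0.26]
stand 0.58 [110. 254.] [0.5197 0.223  0.    ]
post 0.71 [149. 251.] [0.4761 0.2378 0.092 ]
stop 0.74 [ 96. 254.] [0.5377 0.2192 0.012 ]
spacer1 0.81 [103. 255.] [0.5283 0.2204 0.012 ]
spacer1 0.61 [206. 259.] [0.3812 0.2523 0.012 ]
```

View pics/w3o.png

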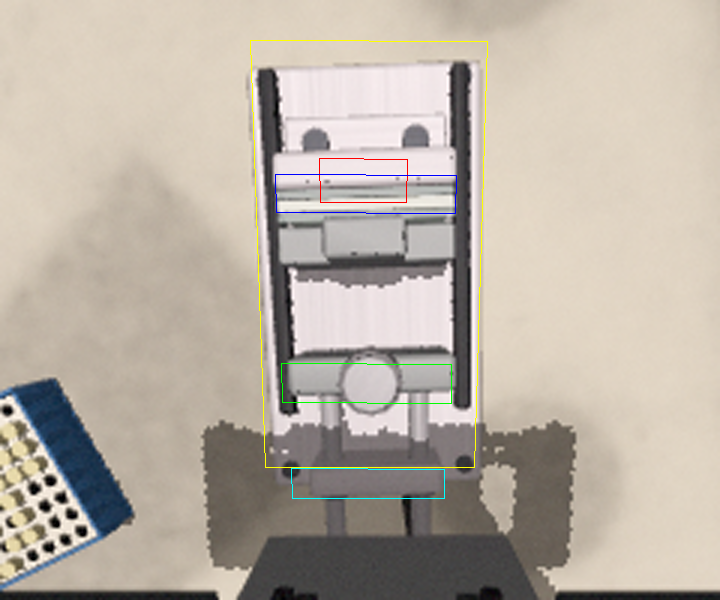

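View: post at crop (370,381), plate front edge at row ~362, spacer 4 at rows 222–262, cassette front at row ~214. Edges tilt about 2° against the model, so the yaw is probably about −13°. I'll refine it.

```bash
cat > ov.py <<'E'
from h import *
import sys
fn,yaw,px,py,gap,s4,sn=sys.argv[1],*map(float,sys.argv[2:8])
im=snap('wrist');m=R.from_euler('z',yaw,degrees=True)
o=(np.array([px,py,0])-m.apply([-.048,0,0]))[:2]
print('origin',o); st=-.04+gap
B=[(o,yaw,-.105,.085,-.052,.052,.012,(0,255,255)),(o,yaw,-.1,.085,-.038,.038,.022,(0,160,255)),(o,yaw,-.056,-.04,-.035,.035,.071,(0,255,0)),(o,yaw,st,st+.012,-.035,.035,.072,(255,0,255))]
for c in(s4,sn):
  if c>-1: B+=[(o,yaw,c-.007,c+.007,-.015,.015,.107,(0,0,255)),(o,yaw,c-.007,c+.007,-.035,.035,.072,(255,0,0))]
overlay(im,fn,B,(200,310,30,200),4)
E
python3 ov.py w4o.png -13 .4763 .237 .059 .008 -2
```

```text
origin [0.52306976 0.22620235]
```

View pics/w4o.png

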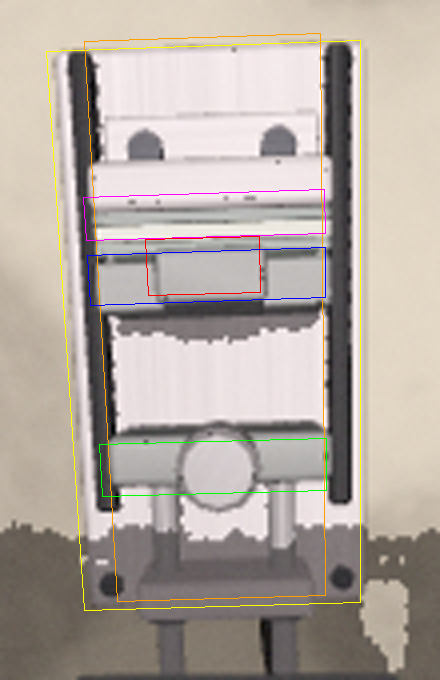

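The tilt now matches. The model is about 1.3 mm too far left, which puts the origin near (0.5238, 0.2247). The gap is about 57–59 mm, so one more spacer should do. I'll place it about 6 mm behind spacer 4.

```bash
python3 -c "
from h import *
plan([.5102,.2279,.15],-13)"
```

```text
t 7.25 pos [0.4354 0.24   0.2632] yaw -14.66 F [-0.2  0.1 -1.7] w 29.9
shift cm [ 7.55 -0.72 11.32] turn deg [ 0.01 -0.   -1.66]
```

```bash
python3 -m jog '[[[2,-0.2,0,0,0,-0.6,2],[2.5,-0.3,0,0,0,-0.6,2],[2,-0.2,0,0,0,-0.5,2],[1.05,0,0,0,0,0,2],[0,0,2,0,0,0,2],[0,0,2,0,0,0,2],[0,0,2,0,0,0,2],[0,0,1,0,0,0,2],[0,0,0,0,0,0,2],[0,0,0,0,0,0,2]]]'
python3 - <<'E'
from h import *
plan([.5102,.2279,.0955],-13)
im=snap('wrist','w5.png')
cv2.imwrite('pics/w5c.png',cv2.resize(im['frame'][60:300,120:400,::-1],None,fx=2.5,fy=2.5))
im=snap('scene','s5.png')
cv2.imwrite('pics/s5c.png',cv2.resize(im['frame'][200:330,150:320,::-1],None,fx=4,fy=4,interpolation=2))
a=cv2.imread('pics/w5c.png');b=cv2.imread('pics/s5c.png')
a=cv2.resize(a,(400,343));b=cv2.resize(b,(400,306))
cv2.imwrite('pics/m5.png',np.hstack([cv2.copyMakeBorder(a,0,0,0,0,0),cv2.copyMakeBorder(b,0,37,0,0,0)]))
E
```

```text
time: 8.25
position: [0.5103, 0.2295, 0.1939]
tool_rot: [-3.121, 0.353, -0.001]
ft_force: [0.9, 0.4, -1.8]
grip_width: 0.342
t 8.25 pos [0.5103 0.2295 0.1939] yaw -12.9 F [ 0.9  0.4 -1.8] w 29.8
shift cm [0.02 0.17 9.84] turn deg [-0.02 -0.04  0.1 ]
```

View pics/m5.png

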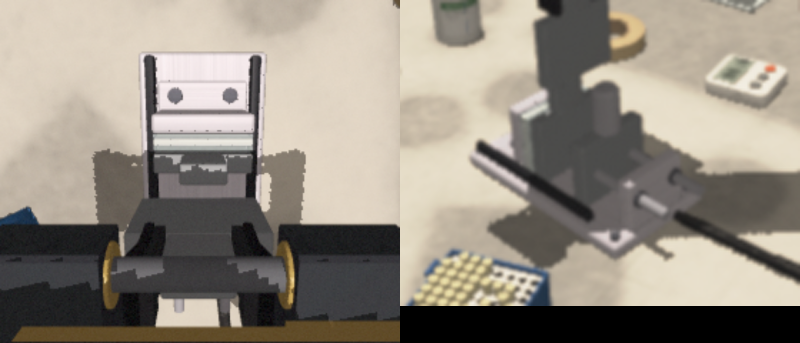

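The held spacer hangs between the guides, just behind spacer 4. Lowering in stages.

```bash
python3 -m jog '[[[0,0.16,0.5,0,0,0,2],[0,0,1.5,0,0,0,2],[0,0,1.5,0,0,0,2],[0,0,1.5,0,0,0,2],[0,0,1,0,0,0,2],[0,0,1,0,0,0,2],[0,0,0,0,0,0,2]]]'
python3 -m jog '[[[0,0,0.8,0,0,0,2],[0,0,0.8,0,0,0,2],[0,0,0.5,0,0,0,2],[0,0,0.3,0,0,0,2],[0,0,0,0,0,0,2],[0,0,0,0,0,0,2]]]'
python3 -c "
from h import *
plan([.5102,.2279,.0950],-13)"
```

```text
time: 9.05
position: [0.5087, 0.2273, 0.1213]
tool_rot: [3.121, -0.352, -0.005]
ft_force: [0.0, -0.5, -1.7]
grip_width: 0.344
time: 9.65
position: [0.5099, 0.2279, 0.0994]
tool_rot: [-3.122, 0.353, -0.0]
ft_force: [0.1, 0.4, -1.4]
grip_width: 0.342
t 9.65 pos [0.5099 0.2279 0.0994] yaw -12.9 F [ 0.1  0.4 -1.4] w 29.8
shift cm [ 0.03 -0.01  0.44] turn deg [-0.01 -0.01  0.1 ]
```

```bash
python3 -m jog '[[[0,0,0.2,0,0,0,2],[0,0,0.2,0,0,0,2],[0,0,0,0,0,0,2],[0,0,0,0,0,0,2]]]'
python3 -m jog '[[[0,0,0.1,0,0,0,2],[0,0,0,0,0,0,2]]]'
```

```text
time: 10.05
position: [0.5098, 0.2277, 0.0952]
tool_rot: [3.122, -0.353, -0.0]
ft_force: [-0.0, 0.2, -0.8]
grip_width: 0.339
time: 10.25
position: [0.5099, 0.2278, 0.0943]
tool_rot: [-3.122, 0.353, -0.0]
ft_force: [1.0, -0.2, -0.7]
grip_width: 0.343
```

```bash
python3 -m jog '[[[0,0,0.05,0,0,0,2],[0,0,0,0,0,0,2],[0,0,0,0,0,0,4],[0,0,0,0,0,0,5],[0,0,0,0,0,0,5.5],[0,0,0,0,0,0,5.5],[0,0,0,0,0,0,5.5]]]'
python3 -m jog '[[[0,0,-1,0,0,0,5.5],[0,0,-2,0,0,0,5.5],[0,0,-3,0,0,0,5.5],[0,0,-3,0,0,0,5.5],[0,0,-3,0,0,0,5.5],[0,0,-2,0,0,0,5.5],[-3,0,0,0,0,0,5.5],[-3,0,0,0,0,0,5.5],[-2.5,0,0,0,0,0,5.5],[0,0,0,0,0,0,5.5],[0,0,0,0,0,0,5.5]]]'
python3 ov.py w6o.png -13 .4770 .2355 .059 .008 -.014
python3 -c "
from h import *
plan([.477,.2355,.1],-13)"
```

```text
time: 10.95
position: [0.5097, 0.2278, 0.0936]
tool_rot: [3.122, -0.353, -0.0]
ft_force: [-0.2, -0.4, 0.3]
grip_width: 0.618
time: 12.05
position: [0.4272, 0.2468, 0.2346]
tool_rot: [3.122, -0.352, 0.004]
ft_force: [0.6, 0.1, 0.1]
grip_width: 0.632
origin [0.52376976 0.22470235]
t 12.1 pos [0.4277 0.2464 0.2344] yaw -12.93 F [-0.7  0.9 -0. ] w 55.0
shift cm [ 5.03 -0.03 13.45] turn deg [-0.01 -0.1   0.07]
```

View pics/w6o.png

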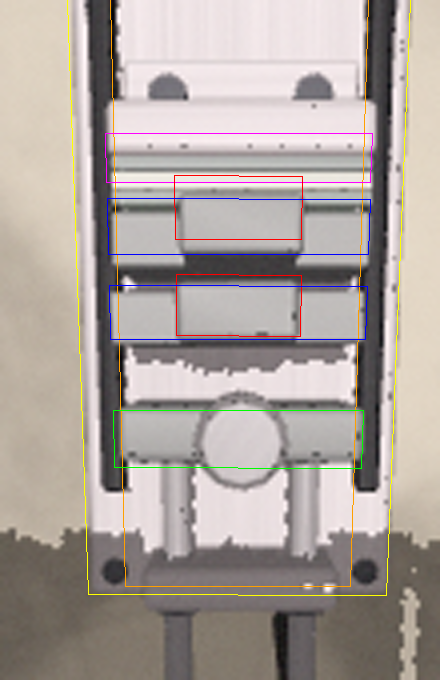

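Overlay: the new spacer stands upright at crop rows 285–345, square between the guides, just behind spacer 4. The plate is fully back. Now I'll push the post from behind with closed fingers.

```bash
python3 -m jog '[[[1,0,0,0,0,0,0],[0.9,-0.03,0,0,0,0,0],[0,0,2,0,0,0,0],[0,0,3,0,0,0,0],[0,0,3,0,0,0,0],[0,0,2.5,0,0,0,0],[0,0,2,0,0,0,0],[0,0,1.3,0,0,0,0],[0,0,0,0,0,0,0],[0,0,0,0,0,0,0]]]' 20
python3 - <<'E'
from h import *
plan([.477,.2355,.096],-13)
E
```

```text
time: 13.1
position: [0.4462, 0.243, 0.096]
tool_rot: [-3.121, 0.353, 0.0]
ft_force: [0.4, 0.4, 0.2]
grip_width: 0.003
t 13.1 pos [0.4462 0.243  0.096 ] yaw -12.92 F [0.4 0.4 0.2] w 0.3
shift cm [3.17 0.04 0.  ] turn deg [-0.03  0.01  0.08]
```

```bash
python3 -m jog '[[[0.3,0,0,0,0,0,0],[0.3,0,0,0,0,0,0],[0.3,0,0,0,0,0,0],[0.2,0,0,0,0,0,0],[0.2,0,0,0,0,0,0],[0.2,0,0,0,0,0,0],[0,0,0,0,0,0,0],[0,0,0,0,0,0,0]]]'
python3 -m jog '[[[0.3,0,0,0,0,0,0],[0.3,0,0,0,0,0,0],[0.3,0,0,0,0,0,0],[0.2,0,0,0,0,0,0],[0.2,0,0,0,0,0,0],[0,0,0,0,0,0,0],[0,0,0,0,0,0,0]]]'
python3 -c "
from h import *
plan([.477,.2355,.096],-13)"
```

```text
time: 13.9
position: [0.4601, 0.2395, 0.0957]
tool_rot: [3.122, -0.353, -0.0]
ft_force: [-2.1, 0.2, 1.9]
grip_width: 0.003
time: 14.6
position: [0.4728, 0.2365, 0.0957]
tool_rot: [3.122, -0.353, 0.0]
ft_force: [-3.4, 0.4, 1.8]
grip_width: 0.01
t 14.6 pos [0.4728 0.2365 0.0957] yaw -12.9 F [-3.4  0.4  1.8] w 0.9
shift cm [ 0.43  0.01 -0.03] turn deg [ 0.  -0.   0.1]
```

```bash
for i in 1; do python3 -m jog '[[[0.2,0,0,0,0,0,0],[0.2,0,0,0,0,0,0],[0.2,0,0,0,0,0,0],[0,0,0,0,0,0,0]]]'; done
python3 -m jog '[[[0.2,0,0,0,0,0,0],[0,0,0,0,0,0,0]]]'
python3 -m jog '[[[0.15,0,0,0,0,0,0],[0,0,0,0,0,0,0]]]'
python3 -c "
from h import *
plan([.477,.2355,.096],-13)"
```

```text
time: 15.0
position: [0.4759, 0.2359, 0.0956]
tool_rot: [3.121, -0.351, -0.008]
ft_force: [-10.7, 1.5, 8.5]
grip_width: 0.006
time: 15.2
position: [0.4762, 0.2359, 0.0955]
tool_rot: [3.12, -0.35, -0.013]
ft_force: [-15.9, 1.1, 11.2]
grip_width: 0.003
time: 15.4
position: [0.4764, 0.2358, 0.0955]
tool_rot: [3.119, -0.349, -0.017]
ft_force: [-19.3, 1.6, 13.5]
grip_width: 0.007
t 15.4 pos [0.4764 0.2358 0.0955] yaw -12.78 F [-19.3   1.6  13.5] w 0.6
shift cm [ 0.07  0.02 -0.05] turn deg [0.23 0.58 0.22]
```

Firm resistance came earlier than predicted (travel about 20 mm), with an odd vertical force. I'll look before going on.

Run:
```python
from h import *
im=snap('wrist');a=cv2.resize(im['frame'][60:240,150:350,::-1],(400,360),interpolation=2)
im2=snap('scene');b=cv2.resize(im2['frame'][210:310,170:281,::-1],(400,360),interpolation=2)
cv2.imwrite('pics/m7.png',np.hstack([a,b]))
for n in('spacer1','stop'):
  for r in finder.spot_point(n,'wrist')[:3]: print(n,round(r['conf'],2),np.round(ray(im,r['point'],.012),4))
```

```text
spacer1 0.92 [0.5132 0.227  0.012 ]
spacer1 0.59 [0.53   0.2196 0.012 ]
stop 0.91 [0.5374 0.2251 0.012 ]
stop 0.59 [0.4722 0.2353 0.012 ]
```

View pics/m7.png

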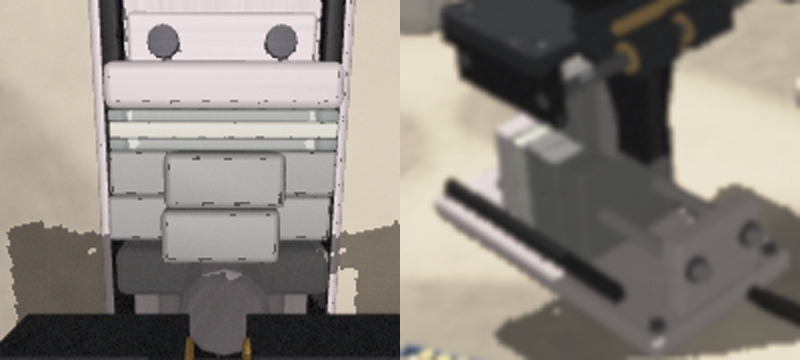

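The wrist crop shows cassette, spacer 4, new spacer and plate in contact with no visible gaps. I'll measure the plate's travel, and ease the vertical friction load.

```bash
python3 -m jog '[[[0,0,-0.1,0,0,0,0],[0,0,0,0,0,0,0],[0,0,0,0,0,0,0]]]'
python3 - <<'E'
from h import *
im=snap('wrist')
o=np.array([.5238,.2247,0]);M=R.from_euler('z',-13,degrees=True)
for nm,r,z in(('plate front',180,.0715),('new/s4',158,.072),('cassette front',135,.072)):
    print(nm,np.round(M.inv().apply(ray(im,(r/384,260/512),z)-o),4))
for r in finder.spot_point('post','wrist')[:2]: print(r['conf'],np.round(M.inv().apply(ray(im,r['point'],.092)-o),4))
for r in finder.spot_point('post','top')[:0]: pass
plan([.477,.2355,.096],-13)
E
```

```text
time: 15.9
position: [0.4763, 0.2358, 0.0957]
tool_rot: [3.12, -0.349, -0.017]
ft_force: [-17.1, 2.6, 7.3]
grip_width: 0.005
plate front [-0.0148 -0.0004  0.0715]
new/s4 [-0.0006 -0.0003  0.072 ]
cassette front [ 0.0134 -0.0002  0.072 ]
0.56 [-0.0275 -0.0014  0.092 ]
t 16.05 pos [0.4763 0.2358 0.0956] yaw -12.77 F [-17.9   2.3   7.6] w 0.8
shift cm [ 0.08  0.01 -0.04] turn deg [0.21 0.59 0.23]
```

Travel is about 25 mm, short of the 34 mm end stop. The two-spacer stack measures 28.2 mm from cassette to plate, so it is closed. I'll trim the vertical load and hold at about 15 N.

```bash
python3 -m jog '[[[0,0,-0.08,0,0,0,0],[0,0,0,0,0,0,0],[0,0,0,0,0,0,0],[0,0,0,0,0,0,0]]]'
python3 -m jog '[[[0,0,0,0,0,0,0],[0,0,0,0,0,0,0],[0,0,0,0,0,0,0],[0,0,0,0,0,0,0]]]'
```

```text
time: 16.45
position: [0.4762, 0.2358, 0.0958]
tool_rot: [3.12, -0.349, -0.017]
ft_force: [-15.0, 2.8, 4.1]
grip_width: 0.004
time: 16.85
position: [0.4762, 0.2358, 0.0958]
tool_rot: [3.12, -0.349, -0.017]
ft_force: [-15.4, 2.4, 2.4]
grip_width: 0.004
```

```bash
python3 -c "
from bench import ctrl,close_job
s=ctrl.get_state();print(s['ft_force'],s['position'])
close_job()"
```

```text
[-15.38085198   2.43086519   2.41007537] [0.47618233 0.23579477 0.09575547]
the job is handed in; nothing more can be done
```

I moved one spacer (spacer 3) from the rack into the gap beside spacer 4. I then pushed the plate's post from behind with the closed fingers and handed the job in at about 17 s while still pushing. Spacers 1 and 2 were left in the rack, and my moves stayed clear of the red look-alikes and bystanders. I took no final picture of the rest of the bench to confirm that.

**Last checks:**
- **Stack closed:** the cassette, both spacers and the plate were touching with no visible gap. The stack measured about 28 mm, which matches two spacers.
- **Plate travel:** about 25 mm, short of the 34 mm end stop.
- **Push:** about 15.5 N and steady, with about 2 N of vertical force left.

**What disagreed:**
- **Gap width:** my first picture estimate was 57–59 mm. The closed stack implies about 53 mm, so the plate met resistance earlier than I expected.
- **Vertical force:** during the push it rose to about 13.5 N, probably friction of the fingers on the post. The push itself peaked at about 19.4 N. I eased both off by raising the tool slightly.

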